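Load the powder-compact die set into its press nest

ROBOT

A 7-joint arm with a two-finger parallel gripper is mounted at the origin on the work surface. World frame = base frame: x ahead of the robot, y to its left, z up, the work surface at z = 0. Lengths are in m, angles in rad, forces in N, time in s.
With the tool pointing down it reaches from about 0.35 to 0.9 m from the base axis. Payload 8.1 kg.
Tool frame: the origin (TCP) lies at the very end of the fingers, on their centre line; the grasp point (between the pads) lies 19 mm behind it (grip_depth is the distance from the TCP to the grasp point, in m); z points along the fingers, y is the line along which they close (so a half turn about z gives the same grasp; the last joint's range is limited). The gripper opens to 92 mm and grips with 3 to 60 N. Pads are 19 mm wide; open, the fingers measure 130 mm over their backs; the gripper's body (75 mm by 190 mm) begins 47 mm behind the grasp point.
Start: joints at [1.23, 0.434, 0.025, 1.573, -0.012, 1.134, -0.075], TCP at [0.147, -0.607, 0.227] pointing down, gripper open.
Joint ranges: [-2.62, 2.62], [-0.44, 2.09], [-1.27, 1.32], [0.08, 2.57], [-1.32, 4.46], [0.12, 2], [-2.74, 2.74]. Speed limits (rad/s): [2.22, 2.22, 3.01, 3.01, 3.14, 3.14, 3.14].

INTERFACE

Orientations are given as a unit quaternion [w, x, y, z].
In Python, from cell import state, capture, job_done, grip_depth gives the robot as it stands.
- The arm moves only by the tool servo_tool, never from a script. Its argument "plan" is text: rows parted by semicolons, each of 7 numbers parted by spaces: the opening, from 0 (shut) to 1 (fully open), then the shift along the tool's x, y, z scaled (see below), then the turn, a rotation vector about the tool's x, y, z scaled (see below). A call has 1 to 20 rows; each row shifts and turns the commanded pose from where the row before left it, along the tool's axes as they then stand; what a row does not reach is not made up. The controller multiplies each number of a shift by 200 mm and each number of a turn by 0.08 rad. A row lasts 1/12 s, in which the tool goes at most 41.7 mm and 7.16 degrees, less where a joint would pass 70% of its speed; a pose out of reach is approached as far as the arm can. A call with a number of a shift or a turn outside -1 to 1 is refused whole. A call with a gripper value outside its range is refused whole. The fingers move at their own pace and stop on an object; "newtons" is the grip in N (left out, the last holds). Time passes only in rows, so rows that do not move let the fingers close. It gives the time, the measured TCP pose, the force, the opening and the grip force at its end, in the units of the state.
- state(): the state, without advancing time (a new reading comes with each control period).
- capture(name): name is "side" or "top" or "wrist"; returns a dict with "image" (480x640x3 uint8, blue, green, red), "fx", "fy", "cx", "cy" (pixels), "k1" (the pictures are not rectified: a ray, as slopes to the right and down, at radius r is drawn at 1 + k1 r^2 times it, then the intrinsics apply), "R" (3x3) and "t" (3): a world point X has camera coordinates R X + t. Camera axes: x right, y down, z forward; pixel columns grow to the right and rows downward; lengths in m; the calibration is good to about 2 mm. A picture is of the moment at which its call begins. There is no depth.
- job_done(): hands the job in; it is judged then, once.
The state is a dict: "time_s": time; "joint_pos": joint angles; "qvel": joint speeds; "joint_efforts": joint torques, N m; "position": TCP position; "tcp_rot": TCP orientation; "force": force on the tool from outside, world axes, zero at the start; "moment": the same for the moment, N m; "grip_width": finger opening in m; "gripper_force": force on a finger pad.
Only numpy, scipy, OpenCV 4.12 (cv2) and the standard library are available. Lean on these libraries where they do the work, as an engineer would, in place of code of your own. Each camera call takes 0.05 s, during which the arm holds its last target. There are 200 camera calls.

TASK

Put the compact die set together in the blue nest: first the aluminium die block, then the orange spacer frame on it, then the steel top plate, which hangs by its handle from the hook stand and has to be lifted off. The fingers cannot carry the block and the frame all the way down, so start each in the mouth, let go and press it from above past the white sprung jaw until it is fully home, flat and square, before you add the next one. Leave them standing there and do not knock over or shift the jars, bottles and beaker around.

Things in the scene. Friction and masses are not known exactly. Their poses are not given: they have to be found in the camera images.
- nest: Blue-walled nest on a dark base plate (205 x 118 x 12), 74 high in all, fixed to the bench. Origin: underside of the base below the pocket's centre; z up; x runs along the pocket from the fixed end wall (-x) to the white jaw (+x). A spring housing 62 high stands at x = 95 to 117. The base spans x = -80 to 125.
- pocket (a point): Centre of the pocket floor, 12 mm above the nest's origin, same axes. Pocket 62 wide (y = +-31), walls 12 thick and 62 high without lead-in; end wall face at x = -50, so a part against it is centred at x = 0. In each long wall a finger gap at x = -28 to 28 goes down only to 50 above the floor. Seated undersides: 0 (die), 40 mm (spacer), 54 mm (top plate) above the floor.
- jaw (a joint): White sprung jaw, 56 wide, at the pocket's +x end. Value (m): 0 at rest with its face at x = 46, so 4 mm in a part's way; pushed back along +x up to 0.014; 3.5 to 6 N. The face is upright to 66 above the floor, then slopes back 10 mm up to 96 as a lead-in: lower a part a few mm to the +x side and it pushes the jaw back. Its friction holds a part that is not pressed down.
- die: Aluminium die block 100 x 60 x 40 (x, y, z), a dark red disc on its top, 0.45 kg or so, loose on the bench. Origin: centre of the underside; x along the 100 mm.
- spacer: Orange plastic frame 100 x 60 x 14 with a 40 x 22 window in the middle, loose on the bench. Origin: centre of the underside; x along the 100 mm.
- topplate: Steel plate 100 x 60 x 12 with an arch handle and a red grip block on top, 0.35 kg. Origin: centre of the underside; x along the 100 mm. Arch across the middle: uprights at y = +-21, opening 36 wide, z = 12 to 56; crossbar 10 wide in x, z = 56 to 64; grip block 28 (x) x 24 (y), z = 64 to 98. It hangs level by the crossbar on the hook.
- stand: Steel hook stand with a white foot, fixed. Origin: on the bench below the hanging point. Its hook arm (8 thick, axis at z = 140) runs along x from the post (x = 85) through the arch to x = -26, where the tip turns up to z = 158. To unhook: raise the plate 20 to 32 mm, then draw it at least 50 mm toward the stand's -x.
- jar_a: white jar, 50 dia, 85 high, bystander
- jar_b: white jar, 50 dia, 85 high, bystander
- flask: clear bottle, 64 dia, 150 high, bystander
- varnish_a: small dark red bottle, black cap, 32 dia, 75 high, bystander
- varnish_b: small dark red bottle, black cap, 32 dia, 75 high, bystander
- beaker: clear beaker, 80 dia, 100 high, bystander
- pigment: amber jar, black cap, 60 dia, 120 high, bystander
Mind the look-alikes: they are no part of the job. What is shaped like the topplate but pink or turquoise is not meant.

How it is judged:
By the outcome, as a careful person would: the job done as asked, in the order asked, and still so for the second after the job is handed in, with the robot touching nothing.
It also fails if it takes over 72 s, if anything falls off the work surface, if the arm or the gripper's body presses on something with over 40 N, if the wrist force passes 120 N, or if a joint passes its speed limit or range.

## Working session

There is one attempt and no reset: what is moved stays moved. The work goes in short steps, Python scripts to look and compute and a tool call to move; the robot and the scene stay as the last step left them, time stands still between calls to the robot, and variables do not carry over. Pictures are saved under pics/ and viewed, at most 10 in all, crops included, and the job is handed in when it is done.

Besides the shell and the picture viewer there is one more tool, called as name(argument=value, ...) on one line, values as JSON. servo_tool: Moves the arm, as the interface text tells. Its arguments: {"type":"object","properties":{"plan":{"type":"string"},"newtons":{"type":"number"}},"required":["plan"]}

```bash
mkdir -p pics; ls; cat > h.py <<'E'
import numpy as np, cv2
from cell import state, capture, job_done, grip_depth
def snap(n,f):
    c=capture(n); cv2.imwrite('pics/'+f+'.png',c['image']); np.save('pics/'+f+'.npy',c,allow_pickle=True); return c
def load(f): return np.load('pics/'+f+'.npy',allow_pickle=True).item()
def ray(c,u,v):
    d=np.array([(u-c['cx'])/c['fx'],(v-c['cy'])/c['fy']]); s=d.copy()
    for _ in range(30): s=d/(1+c['k1']*(s@s))
    R=np.array(c['R']);t=np.array(c['t'])
    return -R.T@t, R.T@np.array([s[0],s[1],1.])
def onz(c,u,v,z):
    o,d=ray(c,u,v); return o+d*(z-o[2])/d[2]
def proj(c,X):
    p=np.array(c['R'])@np.array(X)+np.array(c['t']); s=p[:2]/p[2]; s=s*(1+c['k1']*(s@s))
    return np.array([c['fx']*s[0]+c['cx'],c['fy']*s[1]+c['cy']])
def tri(c1,p1,c2,p2):
    o1,d1=ray(c1,*p1);o2,d2=ray(c2,*p2)
    A=np.stack([d1,-d2],1); k=np.linalg.lstsq(A,o2-o1,rcond=None)[0]
    a=o1+k[0]*d1;b=o2+k[1]*d2
    return (a+b)/2,np.linalg.norm(a-b)
E
python3 - <<'E'
from h import *
for n in('top','side'):
    c=snap(n,n+'0'); print(n,-np.array(c['R']).T@c['t'],np.round(c['R'],3).tolist(),c['fx'],c['k1'])
print(state(),grip_depth)
E
```

```text
pics
top [ 0.46646584 -0.04599525  1.36936207] [[0.004, -1.0, -0.005], [-0.998, -0.004, -0.07], [0.07, 0.005, -0.998]] 440.10974752851786 -0.08146182590257713
side [0.25313299 0.95922518 0.85465721] [[-0.957, -0.288, 0.021], [-0.185, 0.557, -0.81], [0.221, -0.779, -0.587]] 571.083758859741 -0.06987177316668966
{'time_s': 0.1, 'joint_pos': array([ 1.23042838,  0.43514313,  0.0249827 ,  1.57401184, -0.01158174,
        1.13399168, -0.07513743]), 'qvel': array([-9.68823173e-04, -1.11394142e-03, -3.69621799e-04, -2.86554332e-03,
       -2.76190998e-05, -9.98615879e-04, -9.73315085e-04]), 'joint_efforts': array([ 3.24816385e-03, -6.69121742e+01,  9.88333449e-01, -3.15144217e+01,
       -6.04608818e-02,  3.73795198e-02, -5.78034090e-06]), 'position': array([ 0.14703776, -0.60698529,  0.22602766]), 'tcp_rot': array([-6.87013466e-04,  9.92947742e-01,  1.18550769e-01, -1.56843407e-04]), 'force': array([-0.72996364, -0.12497413,  0.2777492 ]), 'moment': array([ 0.0222598 , -0.0389396 ,  0.02534908]), 'gripper_force': 0.0, 'grip_width': 0.09167000685091115} 0.0188
```

View pics/top0.png

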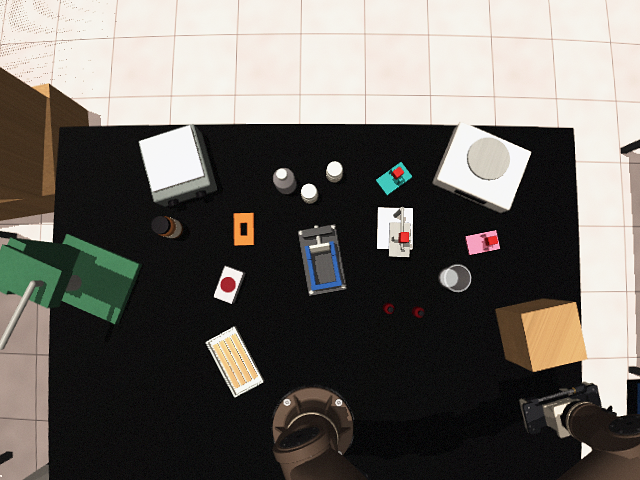

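View pics/side0.png

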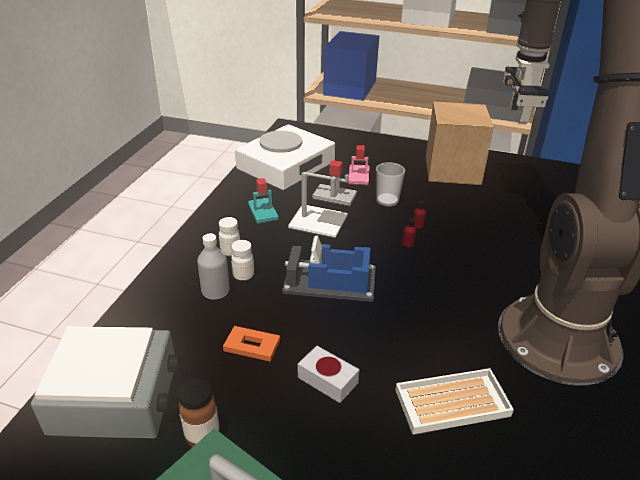

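Top view: die (229,285), spacer (243,229), nest (322,262) with its jaw toward the top of the image, real plate on the hook with red grip (402,238). Turquoise and pink look-alikes are at (395,178) and (483,242). Side view: die disc (328,367), spacer (252,342), nest (340,270), grip (336,168).

```bash
python3 - <<'E'
from h import *
T=load('top0');S=load('side0')
def mask(c,lo,hi,box):
    h=cv2.cvtColor(c['image'],cv2.COLOR_BGR2HSV); m=cv2.inRange(h,lo,hi)
    z=np.zeros_like(m); x0,y0,x1,y1=box; z[y0:y1,x0:x1]=m[y0:y1,x0:x1]
    n,l,s,ce=cv2.connectedComponentsWithStats(z); i=1+np.argmax(s[1:,4]); return (l==i).astype(np.uint8),s[i],ce[i]
def rect(c,m,z):
    cn=max(cv2.findContours(m,cv2.RETR_EXTERNAL,cv2.CHAIN_APPROX_NONE)[0],key=len)[:,0]
    P=np.array([onz(c,u,v,z)[:2] for u,v in cn]).astype(np.float32)*1000
    return cv2.minAreaRect(P)
O=((5,150,120),(20,255,255))
m1,s1,c1=mask(T,*O,(220,200,270,255));m2,s2,c2=mask(S,*O,(210,315,290,370))
print('spacer',tri(T,c1,S,c2),rect(T,m1,.014))
D=((0,100,60),(180,255,200))
m1,s1,c1=mask(T,*D,(215,270,245,300));m2,s2,c2=mask(S,*D,(310,350,345,385))
print('disc',tri(T,c1,S,c2),s1,s2)
W=((0,0,190),(180,60,255))
m1,s1,c1=mask(T,*W,(205,255,255,310)); print('die',rect(T,m1,.04),s1)
B=((100,120,60),(125,255,255))
m1,s1,c1=mask(T,*B,(295,220,350,300)); print('nest',rect(T,m1,.074),s1,onz(T,*c1,.074))
R=((0,150,150),(180,255,255))
m1,s1,c1=mask(T,*R,(388,225,418,255));m2,s2,c2=mask(S,*R,(325,155,350,178))
print('grip',tri(T,c1,S,c2),s1,s2,rect(T,m1,.186))
a=T['image'][215:305,290:425]; a=cv2.resize(a,None,fx=5.9,fy=5.9,interpolation=cv2.INTER_CUBIC)
cv2.imwrite('pics/c1.png',a[:, :800])
E
```

```text
spacer (array([0.60771293, 0.21892675, 0.00570895]), np.float64(0.0005942588620718775)) ((605.4882202148438, 218.52069091796875), (100.12318420410156, 62.716148376464844), 1.0166975259780884)
disc (array([0.43466904, 0.25795634, 0.03909163]), np.float64(0.0005474365351984335)) [221 277  14  15 178] [316 357  25  19 374]
die ((433.82586669921875, 256.74298095703125), (59.127281188964844, 98.65666198730469), 69.85286712646484) [214 266  29  38 442]
nest ((491.79833984375, -29.88239288330078), (131.9109649658203, 90.2740707397461), 10.754426956176758) [305 241  37  49 522] [ 0.47895678 -0.03258066  0.074     ]
grip (array([ 0.57053686, -0.25550547,  0.16772929]), np.float64(0.0006422800026488256)) [400 232   9  10  81] [330 161  12  16 141] ((568.7877197265625, -251.1963348388672), (21.704750061035156, 24.675079345703125), 89.48178100585938)
```

View pics/c1.png

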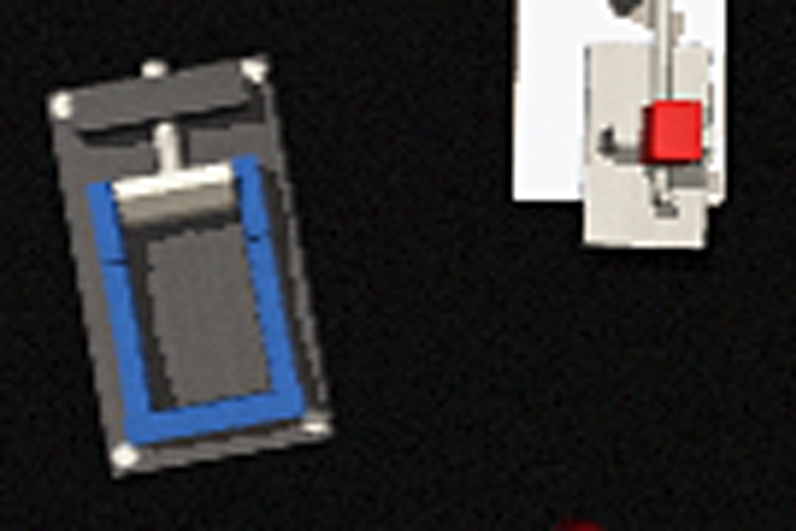

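The crop shows the nest with its pocket open and jaw at the far end, and the grey plate hanging under the red grip at (675,130), with the stand post toward the top.

```bash
cat >> h.py <<'E'
from scipy.spatial.transform import Rotation as Ro
def rot():
    q=state()['tcp_rot']; return Ro.from_quat(np.r_[q[1:],q[0]]).as_matrix()
def go(p,yaw=None,R=None,frm=None):
    R=rot() if R is None else R; f=state()['position'] if frm is None else frm
    d=R.T@(np.array(p)-f)/.2
    n=int(np.ceil(np.linalg.norm(d)/.205)); print('rows',n,'each',np.round(d/max(n,1),4),'total',np.round(d,4))
    if yaw is not None:
        Rt=Ro.from_euler('z',yaw,degrees=True).as_matrix()@np.diag([1,-1,-1.]); w=Ro.from_matrix(R.T@Rt).as_rotvec()/.08
        print('turn total',np.round(w,3)); return Rt
E
python3 - <<'E'
from h import *
c=capture('wrist');cv2.imwrite('pics/w0.png',c['image']); R=rot();s=state()
Rw=np.array(c['R']);cc=-Rw.T@c['t']
print('cam in tool',R.T@(cc-s['position']),'\n',Rw@R,c['fx'],c['k1'])
a=np.array([.40,-.2,.30]); go(a); go([.434,.257,.26],-20,frm=a)
E
```

```text
cam in tool [ 0.07959828  0.00060442 -0.15630896] 
 [[ 1.80026293e-05  9.99999997e-01  6.98732972e-05]
 [-9.55037283e-01  3.79096175e-05 -2.96485727e-01]
 [-2.96485729e-01 -6.13940813e-05  9.55037281e-01]] 378.8526977566043 0.0008484721632858899
rows 12 each [ 0.1424 -0.14   -0.0306] total [ 1.7082 -1.6805 -0.3675]
rows 12 each [ 0.0586 -0.1817  0.0169] total [ 0.7035 -2.1804  0.2026]
turn total [-1.400e-02  6.000e-03  7.336e+00]
```

servo_tool(plan="1 0.142 -0.14 -0.03 0 0 0;1 0.142 -0.14 -0.03 0 0 0;1 0.142 -0.14 -0.03 0 0 0;1 0.142 -0.14 -0.03 0 0 0;1 0.142 -0.14 -0.03 0 0 0;1 0.142 -0.14 -0.03 0 0 0;1 0.142 -0.14 -0.03 0 0 0;1 0.142 -0.14 -0.03 0 0 0;1 0.142 -0.14 -0.03 0 0 0;1 0.142 -0.14 -0.03 0 0 0;1 0.142 -0.14 -0.03 0 0 0;1 0.142 -0.14 -0.03 0 0 0")

```text
time_s: 1.15
position: [0.3997, -0.1988, 0.2991]
tcp_rot: [0.0, 0.993, 0.118, 0.0]
force: [0.3, -0.1, 0.3]
grip_width: 0.0918
gripper_force: 0.0
```

servo_tool(plan="1 0.059 -0.182 0.017 0 0 0;1 0.059 -0.182 0.017 0 0 0;1 0.059 -0.182 0.017 0 0 0;1 0.059 -0.182 0.017 0 0 0;1 0.059 -0.182 0.017 0 0 0;1 0.059 -0.182 0.017 0 0 0;1 0.059 -0.182 0.017 0 0 0;1 0.059 -0.182 0.017 0 0 0;1 0.059 -0.182 0.017 0 0 0;1 0.059 -0.182 0.017 0 0 0;1 0.059 -0.182 0.017 0 0 0;1 0.059 -0.182 0.017 0 0 0;1 0 0 0 0 0 0.92;1 0 0 0 0 0 0.92;1 0 0 0 0 0 0.92;1 0 0 0 0 0 0.92;1 0 0 0 0 0 0.92;1 0 0 0 0 0 0.92;1 0 0 0 0 0 0.92;1 0 0 0 0 0 0.92")

```text
time_s: 2.82
position: [0.4339, 0.257, 0.2576]
tcp_rot: [0.0, 0.984, -0.177, -0.0]
force: [0.2, 0.5, 0.0]
grip_width: 0.092
gripper_force: 0.0
```

```bash
python3 - <<'E'
from h import *
c=snap('wrist','w1');s=state();print(s['time_s'],s['position'],s['tcp_rot'],s['qvel'].max())
go([.434,.257,.26],-20)
E
```

```text
2.8667 [0.43391585 0.25703733 0.25771906] [ 1.19513599e-04  9.83832776e-01 -1.79089387e-01 -2.15343255e-04] 0.1547652963564961
rows 1 each [ 0.0005  0.     -0.0114] total [ 0.0005  0.     -0.0114]
turn total [ 0.004  0.005 -0.138]
```

View pics/w1.png

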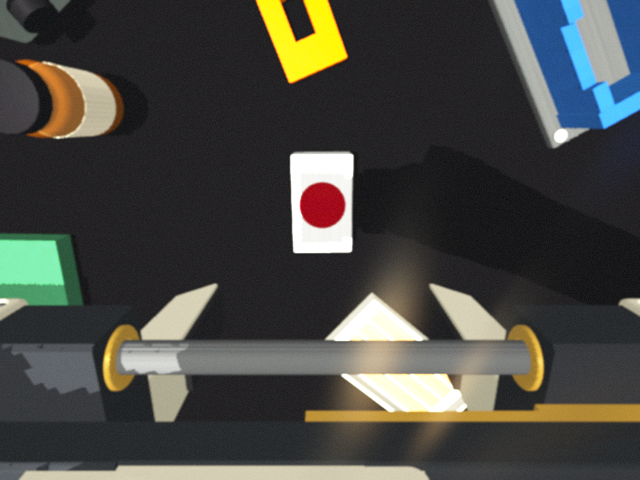

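The wrist view shows the die between the fingers, with its disc at (322,205). The spacer and a nest corner are at the top edge.

```bash
cat >> h.py <<'E'
def mask(c,lo,hi,box,allc=False):
    h=cv2.cvtColor(c['image'],cv2.COLOR_BGR2HSV); m=cv2.inRange(h,lo,hi)
    z=np.zeros_like(m); x0,y0,x1,y1=box; z[y0:y1,x0:x1]=m[y0:y1,x0:x1]
    n,l,s,ce=cv2.connectedComponentsWithStats(z); i=1+np.argmax(s[1:,4]); return (l==i).astype(np.uint8),s[i],ce[i]
def rect(c,m,z):
    cn=max(cv2.findContours(m,cv2.RETR_EXTERNAL,cv2.CHAIN_APPROX_NONE)[0],key=len)[:,0]
    P=np.array([onz(c,u,v,z)[:2] for u,v in cn]).astype(np.float32)*1000
    return cv2.minAreaRect(P)
E
python3 - <<'E'
from h import *
c=load('w1');T=load('top0')
m,s,ce=mask(c,(0,0,120),(180,90,255),(270,130,375,275)); print(rect(c,m,.04),s)
m,s,ce=mask(c,(0,120,60),(180,255,255),(270,130,375,275)); print(onz(c,*ce,.0405),s,ce)
print(tri(T,mask(T,(0,100,60),(180,255,200),(215,270,245,300))[2],c,ce))
E
```

```text
((436.12408447265625, 256.2376403808594), (62.15093994140625, 102.3106689453125), 70.10641479492188) [ 290  152   64  101 4565]
[0.43550759 0.25633136 0.0405    ] [ 300  183   45   45 1598] [321.88673342 204.69899875]
(array([0.43496869, 0.2569275 , 0.0405858 ]), np.float64(0.0016113806973723115))
```

servo_tool(plan="1 0.009 0 0.1 0 0 -0.14;1 0 0 0.2 0 0 0;1 0 0 0.2 0 0 0;1 0 0 0.2 0 0 0;1 0 0 0.2 0 0 0;1 0 0 0.18 0 0 0;1 0 0 0.1 0 0 0;1 0 0 0.05 0 0 0;1 0 0 0 0 0 0;0.4 0 0 0 0 0 0;0.4 0 0 0 0 0 0;0.4 0 0 0 0 0 0;0.4 0 0 0 0 0 0;0.4 0 0 0 0 0 0;0.4 0 0 0 0 0 0;0.4 0 0 0 0 0 0", newtons=40)

```text
time_s: 4.2
position: [0.4364, 0.2569, 0.0127]
tcp_rot: [-0.001, 0.986, -0.169, 0.001]
force: [-1.2, -1.5, 7.2]
grip_width: 0.0594
gripper_force: 40.0
```

servo_tool(plan="0.4 0 0 -0.05 0 0 0;0.4 0 0 -0.15 0 0 0;0.4 0 0 -0.2 0 0 0;0.4 0 0 -0.2 0 0 0;0.4 0 0 -0.2 0 0 0;0.4 0 0 -0.2 0 0 0;0.4 0 0 -0.2 0 0 0;0.4 0 0 0 0 0 -0.94;0.4 0 0 0 0 0 -0.94;0.4 0 0 0 0 0 -0.94;0.4 0 0 0 0 0 -0.94;0.4 0 0 0 0 0 -0.94;0.4 0 0 0 0 0 -0.94;0.4 0 0 0 0 0 -0.94")

```text
time_s: 5.37
position: [0.4348, 0.2559, 0.2518]
tcp_rot: [0.001, 0.995, 0.095, -0.001]
force: [-0.0, -0.1, -6.2]
grip_width: 0.0596
gripper_force: 40.0
```

```bash
python3 - <<'E'
from h import *
s=state();print(s['position'],s['force'],s['grip_width']);go([.38,-.052,.25],10.75)
E
```

```text
[0.43478751 0.25590986 0.25181811] [-0.01668709 -0.10642301 -6.24972654] 0.059558053783104754
rows 8 each [-0.0701  0.1825  0.0014] total [-0.5604  1.4598  0.0112]
turn total [0.011 0.02  0.035]
```

servo_tool(plan="0.4 -0.06 0.16 0 0 0 0.035;0.4 -0.07 0.19 0 0 0 0;0.4 -0.07 0.19 0 0 0 0;0.4 -0.07 0.19 0 0 0 0;0.4 -0.07 0.19 0 0 0 0;0.4 -0.07 0.19 0 0 0 0;0.4 -0.07 0.18 0 0 0 0;0.4 -0.08 0.17 0 0 0 0;0.4 0 0 0 0 0 0;0.4 0 0 0 0 0 0")

```text
time_s: 6.2
position: [0.3774, -0.0529, 0.252]
tcp_rot: [0.0, 0.996, 0.089, -0.001]
force: [0.3, 1.5, -6.0]
grip_width: 0.0597
gripper_force: 40.0
```

```bash
python3 - <<'E'
from h import *
c=snap('wrist','w2');s=state();print(s['time_s'],s['position'],s['tcp_rot'],abs(s['qvel']).max())
E
```

```text
6.25 [ 0.37808754 -0.0513326   0.25202636] [-1.91073074e-04  9.95871906e-01  9.07690334e-02 -3.06343063e-04] 0.030848412127318887
```

View pics/w2.png

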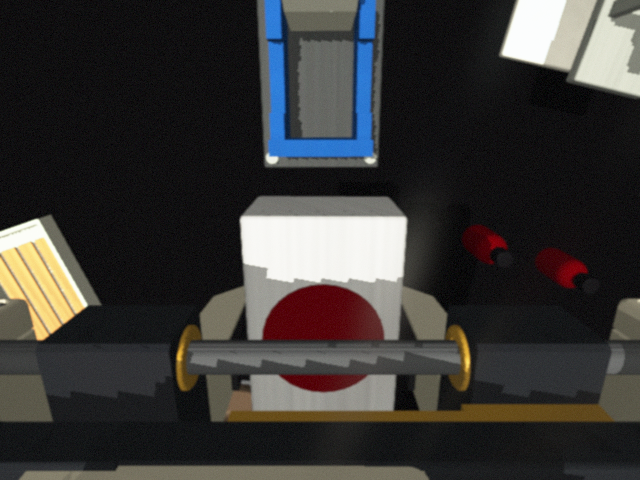

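The nest is at the top, with its end wall at rows 140-158 and the pocket between columns 285 and 357. The held die's top front edge is at row 215, columns 242-406. I'll shift 25 mm forward for a second view.

servo_tool(plan="0.4 0.06 0 0 0 0 0;0.4 0.065 0 0 0 0 0;0.4 0 0 0 0 0 0;0.4 0 0 0 0 0 0;0.4 0 0 0 0 0 0")

```text
time_s: 6.67
position: [0.404, -0.0456, 0.2516]
tcp_rot: [-0.0, 0.996, 0.093, -0.0]
force: [0.4, -0.3, -5.1]
grip_width: 0.0599
gripper_force: 40.0
```

```bash
cat >> h.py <<'E'
def edges(c,rows=None,cols=None,lo=(95,150,150),hi=(125,255,255),box=(200,0,450,200)):
    """bright-blue mask edges: returns list of runs per row / col"""
    h=cv2.cvtColor(c['image'],cv2.COLOR_BGR2HSV); m=(cv2.inRange(h,lo,hi)>0)
    z=np.zeros_like(m); z[box[1]:box[3],box[0]:box[2]]=m[box[1]:box[3],box[0]:box[2]]
    out=[]
    for r in (rows if rows is not None else cols):
        a=z[r] if rows is not None else z[:,r]
        d=np.flatnonzero(np.diff(np.r_[0,a.astype(int),0])); out.append((r,d.tolist()))
    return out
E
python3 - <<'E'
from h import *
c=snap('wrist','w3');s=state();print(s['time_s'],s['position'],s['tcp_rot'])
for f in('w2','w3'):
    c=load(f); print(f,edges(c,rows=range(40,200,12)),edges(c,cols=range(280,365,14)))
    h=cv2.cvtColor(c['image'],cv2.COLOR_BGR2HSV); print(h[100,255:385:3].tolist() if f=='w3' else '', h[190:240:2,320,2])
E
```

```text
6.7167 [ 0.40370943 -0.04580698  0.25163351] [-6.66464377e-05  9.95725247e-01  9.23633961e-02 -4.81348432e-04]
w2 [(40, []), (52, [269, 284, 357, 372]), (64, [270, 284, 357, 372]), (76, [270, 284, 357, 372]), (88, [271, 285, 357, 371]), (100, [271, 285, 357, 371]), (112, [271, 285, 356, 371]), (124, [270, 284, 357, 372]), (136, [271, 285, 357, 371]), (148, [269, 373]), (160, []), (172, []), (184, []), (196, [])] [(280, [0, 39, 44, 157]), (294, [140, 157]), (308, [140, 157]), (322, [140, 157]), (336, [140, 157]), (350, [140, 157]), (364, [2, 39, 44, 156])]
 [ 18  16  17  74 119 121 119 120 119 120 118 118 118 194 238 246 248 247
 247 247 247 248 247 248 247]
w3 [(40, [271, 286, 368, 379]), (52, [271, 286, 363, 378]), (64, [272, 286, 362, 378]), (76, []), (88, [274, 288, 361, 375]), (100, [275, 288, 360, 374]), (112, [275, 289, 360, 374]), (124, [275, 289, 359, 373]), (136, [276, 289, 359, 373]), (148, [274, 288, 360, 374]), (160, [275, 289, 359, 373]), (172, [273, 318, 319, 355, 356, 374]), (184, [274, 334, 337, 346, 348, 356, 359, 369, 370, 374]), (196, [])] [(280, [21, 76, 79, 187])
[... 184 characters left out ...]
, [40, 15, 103], [34, 17, 106], [111, 61, 126], [107, 199, 214], [106, 199, 213], [106, 204, 209], [106, 200, 210], [107, 209, 138], [107, 176, 55], [120, 9, 55], [45, 18, 56], [30, 8, 65], [60, 5, 102], [60, 14, 106], [38, 11, 97], [47, 18, 101], [15, 5, 100], [70, 8, 101], [72, 12, 103], [23, 21, 98], [60, 5, 101], [30, 5, 97], [50, 8, 97], [40, 7, 103], [45, 10, 103], [0, 0, 95], [48, 12, 103], [30, 8, 96], [90, 5, 97], [75, 6, 92], [111, 169, 77], [108, 196, 169], [106, 198, 205], [107, 200, 204], [106, 207, 200], [106, 203, 197], [110, 83, 71], [33, 24, 97], [48, 14, 91], [45, 18, 29]] [102  86  32  68 119 115 109 116 118 116 116 116 119 187 238 245 245 246
 246 246 245 246 246 246 245]
```

```bash
cat >> h.py <<'E'
def nest(c,rows,z,cols,ze=.074):
    L=[];Rr=[]
    for r,e in edges(c,rows=rows):
        if len(e)!=4: continue
        P=[onz(c,u-.5,r,z)[:2] for u in e]
        L.append([np.linalg.norm(P[1]-P[2]),np.linalg.norm(P[0]-P[3])]); Rr.append(np.mean(P,0))
    Rr=np.array(Rr);m=Rr.mean(0);d=np.linalg.svd(Rr-m)[2][0]; d*=np.sign(d[0])
    # yaw from each of the edges too
    yaw=np.degrees(np.arctan2(d[1],d[0]))
    E=[]
    for u,e in edges(c,cols=cols):
        if len(e)>=2: E.append([onz(c,u,e[-2]-.5,ze)[:2],onz(c,u,e[-1]-.5,ze)[:2]])
    E=np.array(E)
    return m,yaw,np.mean(L,0),E
E
python3 - <<'E'
from h import *
for f,rg,rt,ro in(('w2',range(60,130,2),None,0),('w3',range(90,150,2),range(48,70,2),0)):
    c=load(f)
    m,y,L,E=nest(c,rg,.062,range(292,330,3))
    ye=np.degrees(np.arctan2(*np.polyfit(E[:,0,1],E[:,0,0],1)[[0,0]]*0+0)) if 0 else np.degrees(np.arctan(-np.polyfit(E[:,0,1],E[:,0,0],1)[0]))
    print(f,m,y,L*1000,'endwall yaw',ye)
    a=np.radians(10.6);ux=np.array([np.cos(a),np.sin(a)])
    uy=np.array([-ux[1],ux[0]])
    ei=(E[:,0]@ux).mean();eo=(E[:,1]@ux).mean(); 
    print(' thick',(ei-eo)*1e3,'pocket',ux*(ei+.05)+uy*(m@uy))
a,b=load('w2'),load('w3'); print(tri(a,(321,139.5),b,(324,171.5)),tri(a,(321,156.5),b,(324,187.5)))
print(tri(load('top0'),(0,0),a,(0,0))[1])
for f,v in(('w2',215.5),('w3',215.5)):
    c=load(f)
    print('die edge')
# die in hand in tool frame, w3
R=rot();p=state()['position'];c=load('w3')
h=c['image'].max(2)
for z in(.028,): 
    P=R.T@(onz(c,322,214.5,p[2]+z)-p); print(P)
g=(h[230]>150); d=np.flatnonzero(np.diff(g.astype(int)));print(d,[R.T@(onz(c,u+.5,230,p[2]+.028)-p) for u in (d[0],d[-1])])
E
```

```text
w2 [ 0.47825982 -0.03300284] 10.124842126912272 [61.84009415 86.35087969] endwall yaw 10.26096597867741
 thick 14.209338890482703 pocket [ 0.49123987 -0.03057369]
w3 [ 0.48536676 -0.03170558] 10.30205471298239 [61.649393   85.58543913] endwall yaw 10.631251887566565
 thick 13.824389359188505 pocket [ 0.49166669 -0.03052658]
(array([ 0.44184752, -0.04018499,  0.06781214]), np.float64(9.99503930059821e-05)) (array([ 0.42744478, -0.04283253,  0.06569409]), np.float64(4.529787322409522e-05))
0.5736191633215123
die edge
die edge
[ 0.04960931  0.00018958 -0.028047  ]
[240 406] [array([ 0.04400242, -0.02847515, -0.02803534]), array([ 0.04403638,  0.02990444, -0.02804831])]
```

```bash
python3 - <<'E'
from h import *
go([.4943,-.0296,.126],10.3); R=rot();print(np.degrees(np.arctan2(R[1,0],R[0,0])),R[:,2])
E
```

```text
rows 4 each [0.1152 0.001  0.1569] total [0.4607 0.0038 0.6277]
turn total [-0.003  0.012  0.065]
10.599179658062441 [-9.70892955e-04  4.38051294e-05 -9.99999528e-01]
```

servo_tool(plan="0.4 0.11 0.001 0 0 0.01 0.065;0.4 0.175 0.001 0.02 0 0 0;0.4 0.175 0.002 0.05 0 0 0;0.4 0 0 0.2 0 0 0;0.4 0 0 0.2 0 0 0;0.4 0 0 0.1 0 0 0;0.4 0 0 0.057 0 0 0;0.4 0 0 0 0 0 0;0.4 0 0 0 0 0 0")

```text
time_s: 7.47
position: [0.4942, -0.0306, 0.1263]
tcp_rot: [-0.0, 0.996, 0.089, -0.0]
force: [-0.1, 0.1, -5.5]
grip_width: 0.0599
gripper_force: 40.0
```

```bash
python3 - <<'E'
from h import *
c=snap('wrist','w4');s=state();print(s['time_s'],s['position'],s['force']);R=rot();print(np.degrees(np.arctan2(R[1,0],R[0,0])),R[:,2])
E
```

```text
7.5167 [ 0.49494762 -0.0305475   0.12725711] [ 0.18959308 -0.18969887 -4.84046617]
10.23415679353131 [ 1.50633948e-03  2.11774982e-04 -9.99998843e-01]
```

View pics/w4.png

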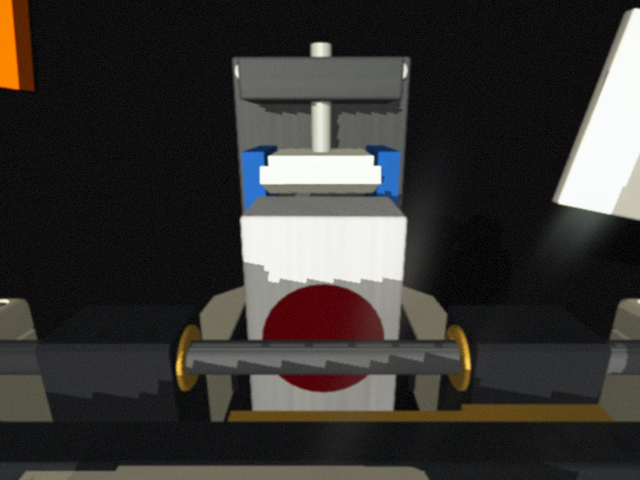

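The die hangs above the mouth and the jaw sits just ahead. The blue wall ends span columns 243-399, and the die's top front edge spans 242-406.

```bash
python3 - <<'E'
from h import *
c=load('w4');s=state();R=rot();p=s['position'];print(c['cx'])
for r in (190,195,200): 
    e=edges(c,rows=[r],lo=(95,120,60),box=(225,150,420,215))[0][1]
    print(r,e,[round(float((R.T@(onz(c,u-.5,r,.074)-p))[1])*1e3,2) for u in e])
h=c['image'].max(2).astype(int)
for r,z in((204,.0),(208,0),(216,.028),(225,.028),(240,.028)):
    a=h[r,225:425]; d=np.diff(a); i=225+np.array([np.argmax(d[:45]),140+np.argmin(d[140:])])+.5
    print(r,i,[round(float((R.T@(onz(c,u,r,p[2]+z)-p))[1])*1e3,2) for u in i], a[10:40].tolist() if r==204 else '')
for f in('w2','w3'):
    c=load(f);
    m=nest(c,range(60,130,2) if f=='w2' else range(90,150,2),.062,range(292,330,3))[0]; print(f,(R.T@(np.r_[m,0]-p))*1e3)
E
```

```text
322.91965948859416
190 [244, 266, 376, 398] [-43.45, -31.26, 29.68, 41.86]
195 [244, 268, 276, 277, 365, 366, 367, 372, 373, 399] [-43.62, -30.27, -25.82, -25.27, 23.68, 24.23, 24.79, 27.57, 28.13, 42.58]
200 [244, 255, 393, 398] [-43.8, -37.65, 39.4, 42.19]
204 [243.5 396.5] [-32.58, 31.26] [19, 18, 18, 14, 19, 26, 45, 75, 98, 139, 173, 194, 195, 199, 200, 189, 176, 147, 123, 113, 113, 113, 112, 109, 108, 115, 111, 113, 113, 108]
208 [244.5 399.5] [-32.27, 32.61] 
216 [240.5 405.5] [-27.9, 29.09] 
225 [240.5 406.5] [-28.11, 29.64] 
240 [241.5 405.5] [-28.11, 29.65] 
w2 [-17.05194784  -0.55620495 127.23130381]
w3 [ -9.8276074   -0.57012358 127.24228399]
```

servo_tool(plan="0.4 0 -0.0065 0 0 0 0;0.4 0 0 0.03 0 0 0;0.4 0 0 0.04 0 0 0;0.4 0 0 0.04 0 0 0;0.4 0 0 0.04 0 0 0;0.4 0 0 0.03 0 0 0;0.4 0 0 0.03 0 0 0;0.4 0 0 0.02 0 0 0;0.4 0 0 0 0 0 0")

```text
time_s: 8.27
position: [0.493, -0.0295, 0.0792]
tcp_rot: [-0.0, 0.996, 0.089, -0.001]
force: [-4.8, -1.1, -7.5]
grip_width: 0.0597
gripper_force: 40.0
```

servo_tool(plan="0.4 0 0 0.03 0 0 0;0.4 0 0 0.02 0 0 0;0.4 0 0 0.012 0 0 0;0.4 0 0 0 0 0 0")

```text
time_s: 8.6
position: [0.4938, -0.0295, 0.0676]
tcp_rot: [-0.0, 0.996, 0.089, -0.0]
force: [-4.1, -1.0, -6.1]
grip_width: 0.06
gripper_force: 40.0
```

servo_tool(plan="0.75 0 0 0 0 0 0;0.75 0 0 0 0 0 0;0.75 0 0 0 0 0 0;0.75 0 0 -0.1 0 0 0;0.75 0 0 -0.15 0 0 0;0 -0.018 0 -0.05 0 0 0;0 0 0 0 0 0 0;0 0 0 0 0 0 0;0 0 0 0 0 0 0;0 0 0 0 0 0 0;0 0 0 0 0 0 0;0 0 0 0 0 0 0;0 0 0 0 0 0 0;0 0 0 0 0 0 0", newtons=20)

```text
time_s: 9.77
position: [0.4905, -0.0301, 0.1279]
tcp_rot: [-0.0, 0.996, 0.089, 0.0]
force: [0.6, 0.9, 0.4]
grip_width: 0.014
gripper_force: 0.0
```

```bash
python3 - <<'E'
from h import *
c=snap('wrist','w5');s=state();print(s['time_s'],s['position'],s['force'],s['grip_width']);R=rot();print(R[:,2])
m,st,ce=mask(c,(0,120,50),(180,255,255),(230,180,420,440));print(st)
E
```

```text
9.8167 [ 0.49056972 -0.030073    0.12796027] [-0.17403403  0.34992145 -0.23130961] 0.009295232711629573
[ 4.22713393e-04  1.09683496e-04 -9.99999905e-01]
[ 288  216   72   68 3858]
```

servo_tool(plan="0 0 0 0.08 0 0 0;0 0 0 0.06 0 0 0;0 0 0 0.03 0 0 0;0 0 0 0.03 0 0 0;0 0 0 0.03 0 0 0;0 0 0 0.03 0 0 0;0 0 0 0.03 0 0 0;0 0 0 0.03 0 0 0;0 0 0 0 0 0 0")

```text
time_s: 10.57
position: [0.4901, -0.0301, 0.0631]
tcp_rot: [-0.0, 0.996, 0.089, -0.0]
force: [-0.8, 0.1, -0.6]
grip_width: 0.0003
gripper_force: 0.0
```

servo_tool(plan="0 0 0 0.02 0 0 0;0 0 0 0.02 0 0 0;0 0 0 0.015 0 0 0;0 0 0 0.01 0 0 0;0 0 0 0.01 0 0 0;0 0 0 0 0 0 0")

```text
time_s: 11.07
position: [0.4908, -0.0301, 0.052]
tcp_rot: [0.0, 0.996, 0.089, 0.001]
force: [-13.9, 0.3, 47.4]
grip_width: 0.0008
gripper_force: 23.7
```

servo_tool(plan="0 0 0 -0.1 0 0 0;0 0 0 -0.2 0 0 0;0.8 0 0 -0.2 0 0 0;0.8 0 0 -0.2 0 0 0;0.8 0 0 -0.2 0 0 0;0.8 0 0 -0.18 0 0 0;0.8 0 0 0 0 0 0;0.8 0 0 0 0 0 0")

```text
time_s: 11.73
position: [0.4918, -0.0301, 0.2673]
tcp_rot: [0.0, 0.996, 0.089, 0.003]
force: [0.4, -0.2, -1.4]
grip_width: 0.0359
gripper_force: 0.0
```

```bash
python3 - <<'E'
from h import *
c=snap('wrist','w6');s=state();print(s['time_s'],s['position'])
m,st,ce=mask(c,(0,120,60),(180,255,255),(250,80,400,275)); P=onz(c,*ce,.0525);print('disc',P,st)
T=snap('top','t6'); mt,s2,ct=mask(T,(0,100,60),(180,255,200),(300,235,345,300)); print(s2,tri(T,ct,c,ce))
m,st,_=mask(c,(0,0,150),(180,60,255),(250,60,400,275)); print('die',rect(c,m,.052),st)
a=np.radians(10.3);print('rel',np.array([[np.cos(a),np.sin(a)],[-np.sin(a),np.cos(a)]])@(P[:2]-[.4904,-.0303]))
go([.6065,.2185,.25],1.0)
E
```

```text
11.7833 [ 0.49062071 -0.03013726  0.26547338]
disc [ 0.47974016 -0.03238877  0.0525    ] [ 275  138   96  137 4984]
[326 284   2   3   3] (array([ 0.42897211, -0.04154489, -0.15815731]), np.float64(0.0004344856690940038))
die ((513.56298828125, -26.630035400390625), (142.2991180419922, 66.04963684082031), 10.20738697052002) [ 288  109   70  146 5730]
rel [-0.01086154 -0.00014911]
rows 7 each [ 0.1134 -0.16    0.0103] total [ 0.7941 -1.12    0.072 ]
turn total [-0.     0.003  2.012]
```

View pics/w6.png

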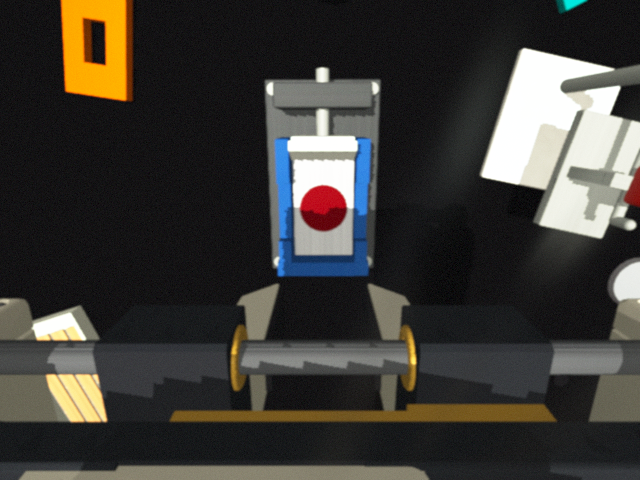

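The die sits flat in the pocket, disc at (323,208), with the jaw white at row 145. The spacer is at (97,50).

servo_tool(plan="1 0.113 -0.16 0.01 0 0 0;1 0.113 -0.16 0.01 0 0 0;1 0.113 -0.16 0.01 0 0 0;1 0.113 -0.16 0.01 0 0 0;1 0.113 -0.16 0.01 0 0 0;1 0.113 -0.16 0.01 0 0 0;1 0.113 -0.16 0.01 0 0 0;1 0 0 0 0 0 0.7;1 0 0 0 0 0 0.7;1 0 0 0 0 0 0.6;1 0 0 0 0 0 0;1 0 0 0 0 0 0")

```text
time_s: 12.83
position: [0.6058, 0.2182, 0.2494]
tcp_rot: [0.001, 1.0, 0.01, -0.001]
force: [0.1, -0.7, 0.1]
grip_width: 0.092
gripper_force: 0.0
```

```bash
python3 - <<'E'
from h import *
c=load('w6')
h=cv2.cvtColor(c['image'],cv2.COLOR_BGR2HSV); m=((h[...,0]<8)|(h[...,0]>170))&(h[...,1]>150)&(h[...,2]>60); m[:150]=0;m[270:]=0;m[:,:280]=0;m[:,370:]=0
v,u=np.nonzero(m); T=load('t6');ht=cv2.cvtColor(T['image'],cv2.COLOR_BGR2HSV)
print(u.min(),u.max(),v.min(),v.max()); ce=((u.min()+u.max())/2,(v.min()+v.max())/2)
a=np.radians(10.3);Q=np.array([[np.cos(a),np.sin(a)],[-np.sin(a),np.cos(a)]])
P=onz(c,*ce,.0525);print('disc rel',Q@(P[:2]-[.4904,-.0303]),'diam',onz(c,u.max()+.5,ce[1],.0525)-onz(c,u.min()-.5,ce[1],.0525))
# brightness check of top-cam disc
mt=((ht[...,0]<8)|(ht[...,0]>170))&(ht[...,1]>130)&(ht[...,2]>50); mt[:235]=0;mt[300:]=0;mt[:,:300]=0;mt[:,350:]=0
v,u=np.nonzero(mt); print(len(u)); 
if len(u)>20: print(tri(T,(u.mean(),v.mean()),c,ce))
# spacer
c=snap('wrist','w7');s=state();print(s['time_s'],s['position'],s['tcp_rot'])
O=((5,150,90),(28,255,255))
m,st,ce=mask(c,*O,(200,60,450,300)); print(rect(c,m,.014),st)
k=cv2.findContours(m,cv2.RETR_CCOMP,cv2.CHAIN_APPROX_NONE)
for cn,hh in zip(k[0],k[1][0]):
    if hh[3]>=0 and len(cn)>30: print('window',cv2.minAreaRect(np.array([onz(c,*q,.014)[:2]*1000 for q in cn[:,0]],np.float32)))
    elif hh[3]<0: print(cv2.boundingRect(cn))
mt,s2,ct=mask(load('top0'),*O,(220,200,270,255)); print('tri',tri(load('top0'),ct,c,ce))
E
```

```text
300 345 186 230
disc rel [ 0.00104744 -0.00049223] diam [ 0.00815246 -0.04524347  0.        ]
0
12.8833 [0.60591691 0.21810561 0.24989843] [ 4.18551086e-04  9.99948774e-01  1.00923853e-02 -6.47090373e-04]
((607.627685546875, 217.53115844726562), (101.11418914794922, 61.80879211425781), 1.5234118700027466) [ 292  151   61   96 4951]
(292, 151, 61, 96)
window ((607.6383666992188, 217.53590393066406), (38.263858795166016, 22.25994873046875), 1.150184154510498)
tri (array([0.60801659, 0.21848049, 0.00322306]), np.float64(0.0022154364384254603))
```

servo_tool(plan="1 0.0085 0 0.1 0 0 0;1 0 0 0.2 0 0 0;1 0 0 0.2 0 0 0;1 0 0 0.2 0 0 0;1 0 0 0.2 0 0 0;1 0 0 0.18 0 0 0;1 0 0 0.1 0 0 0;1 0 0 0.04 0 0 0;1 0 0 0.01 0 0 0;0.4 0 0 0 0 0 0;0.4 0 0 0 0 0 0;0.4 0 0 0 0 0 0;0.4 0 0 0 0 0 0;0.4 0 0 0 0 0 0;0.4 0 0 0 0 0 0;0.4 0 0 0 0 0 0", newtons=20)

```text
time_s: 14.22
position: [0.6089, 0.2187, 0.0063]
tcp_rot: [-0.0, 1.0, 0.009, 0.001]
force: [-0.6, -0.4, 6.8]
grip_width: 0.0599
gripper_force: 20.0
```

servo_tool(plan="0.4 0 0 -0.05 0 0 0;0.4 0 0 -0.15 0 0 0;0.4 0 0 -0.2 0 0 0;0.4 0 0 -0.2 0 0 0;0.4 0 0 -0.2 0 0 0;0.4 0 0 -0.2 0 0 0;0.4 0 0 0 0 0 -0.68;0.4 0 0 0 0 0 -0.68;0.4 0 0 0 0 0 -0.68;0.4 0 0 0 0 0 0")

```text
time_s: 15.05
position: [0.608, 0.2183, 0.2061]
tcp_rot: [-0.0, 0.996, 0.092, 0.001]
force: [-0.5, 0.5, -1.4]
grip_width: 0.0596
gripper_force: 20.0
```

```bash
python3 - <<'E'
from h import *
c=snap('wrist','w8');s=state();R=rot();p=s['position'];print(p,s['force'],s['grip_width'],R[:,2])
O=((5,150,90),(28,255,255))
m,st,ce=mask(c,*O,(200,60,450,330)); print(st)
for z in (.008,):
  for u in range(270,380,20):
    v=np.flatnonzero(m[:,u]); print(u,v.min(),(R.T@(onz(c,u,v.min()-.5,p[2]+z)-p))*1e3) if len(v) else 0
k=[(r,np.flatnonzero(m[r])[[0,-1]]) for r in range(st[1]+8,st[1]+60,10)]
print([(r,e,[round(float((R.T@(onz(c,u,r,p[2]+.008)-p))[1])*1e3,2) for u in e]) for r,e in k])
go([.4938,-.0295,.24],10.25)
E
```

```text
[0.60794747 0.21835573 0.20572202] [-0.3617481   0.33291661 -1.14232176] 0.05980175633964173 [ 7.16160105e-04  2.21178204e-04 -9.99999719e-01]
[  247   198   183   132 18497]
270 199 [ 50.88096037 -20.51834242  -7.9603126 ]
290 199 [ 50.90871471 -12.5674627   -7.96099746]
310 199 [50.93638992 -4.61635404 -7.9616824 ]
330 199 [50.96398559  3.3348745  -7.96236742]
350 198 [51.39348376 11.27622023 -7.96275243]
370 198 [51.42089544 19.22108793 -7.96343701]
[(206, array([247, 397]), [-29.83, 30.16]), (216, array([247, 426]), [-30.06, 42.1]), (226, array([248, 428]), [-29.89, 43.26]), (236, array([248, 428]), [-30.12, 43.62]), (246, array([249, 427]), [-29.94, 43.58]), (256, array([250, 423]), [-29.76, 42.28])]
rows 7 each [-0.112   0.1595 -0.0246] total [-0.7842  1.1164 -0.1721]
turn total [-0.001 -0.009  0.025]
```

servo_tool(plan="0.4 -0.1 0.15 -0.025 0 -0.01 0.025;0.4 -0.115 0.162 -0.025 0 0 0;0.4 -0.115 0.162 -0.025 0 0 0;0.4 -0.115 0.162 -0.025 0 0 0;0.4 -0.115 0.162 -0.025 0 0 0;0.4 -0.115 0.162 -0.025 0 0 0;0.4 -0.114 0.156 -0.02 0 0 0;0.4 0 0 0.1 0 0 0;0.4 0 0 0.2 0 0 0;0.4 0 0 0.18 0 0 0;0.4 0 0 0.08 0 0 0;0.4 0 0 0 0 0 0;0.4 0 0 0 0 0 0")

```text
time_s: 16.18
position: [0.4924, -0.0293, 0.1271]
tcp_rot: [-0.0, 0.996, 0.089, -0.001]
force: [0.6, -1.4, -0.5]
grip_width: 0.0597
gripper_force: 20.0
```

```bash
python3 - <<'E'
from h import *
c=snap('wrist','w9');s=state();R=rot();p=s['position'];print(s['time_s'],p,np.degrees(np.arctan2(R[1,0],R[0,0])),R[:,2])
for r in (175,180,185,190): 
    e=edges(c,rows=[r],lo=(95,120,60),box=(225,130,420,215))[0][1]; e=[e[0],e[-1]]
    print(r,e,[round(float((R.T@(onz(c,u-.5,r,.074)-p))[1])*1e3,2) for u in e])
m,st,ce=mask(c,(5,150,90),(28,255,255),(200,60,450,330)); print([np.flatnonzero(m[r])[[0,-1]] for r in (204,206,208,210)],c['cx'])
go([.4928,-.0297,.085],10.25)
E
```

```text
16.2333 [ 0.49349249 -0.02927113  0.12819926] 10.238121337319244 [ 7.37071439e-04  5.93396397e-05 -9.99999727e-01]
175 [246, 402] [-41.99, 43.72]
180 [246, 401] [-42.16, 43.34]
185 [247, 401] [-41.77, 43.51]
190 [247, 401] [-41.94, 43.68]
[array([252, 394]), array([248, 395]), array([247, 395]), array([248, 395])] 322.91965948859416
rows 2 each [-0.002   0.0007  0.108 ] total [-0.0039  0.0015  0.216 ]
turn total [ 0.001 -0.009 -0.003]
```

servo_tool(plan="0.4 -0.004 0.0005 0.05 0 0 0;0.4 0 0 0.06 0 0 0;0.4 0 0 0.05 0 0 0;0.4 0 0 0.04 0 0 0;0.4 0 0 0.03 0 0 0;0.4 0 0 0.02 0 0 0;0.4 0 0 0 0 0 0")

```text
time_s: 16.82
position: [0.4923, -0.0296, 0.0769]
tcp_rot: [0.0, 0.996, 0.09, -0.0]
force: [0.1, 0.4, 0.0]
grip_width: 0.0597
gripper_force: 20.0
```

servo_tool(plan="0.4 0 0 0.02 0 0 0;0.4 0 0 0.02 0 0 0;0.4 0 0 0.01 0 0 0;0.4 0 0 0 0 0 0")

```text
time_s: 17.15
position: [0.493, -0.0296, 0.068]
tcp_rot: [0.0, 0.996, 0.09, 0.001]
force: [-1.2, -0.7, 8.1]
grip_width: 0.0598
gripper_force: 20.0
```

```bash
python3 - <<'E'
from h import *
c=snap('wrist','w10');s=state();R=rot();p=s['position'];print(s['time_s'],p,s['force'],s['moment'])
m,st,ce=mask(c,(5,150,90),(28,255,255),(200,60,450,330)); print(st)
for u in range(270,380,20):
    v=np.flatnonzero(m[:,u]); print(u,v.min(),(R.T@(onz(c,u,v.min()-.5,p[2]+.008)-p))*1e3) if len(v) else 0
cv2.imwrite('pics/w10c.png',cv2.resize(c['image'][100:340,180:480],(750,600)))
E
```

```text
17.2 [ 0.4929774  -0.02958807  0.06795901] [-0.87753726 -0.29350515  8.34142157] [-0.03725314  0.05916547  0.0663572 ]
[  252   207   146   123 14480]
270 207 [ 47.79278228 -20.43489786  -7.92344342]
290 207 [ 47.79254424 -12.44966163  -7.92022034]
310 207 [47.79224078 -4.46381574 -7.91699713]
330 207 [47.79187188  3.52252963 -7.91377383]
350 207 [47.79143755 11.50926427 -7.91055049]
370 207 [47.79093779 19.49627795 -7.90732716]
```

View pics/w10c.png

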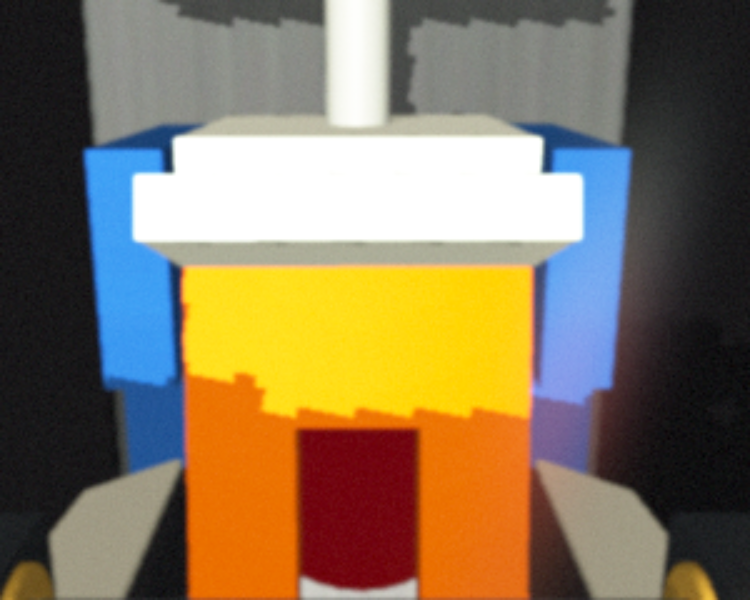

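The spacer is in the mouth, square between the blue walls with even dark gaps at crop columns 180 and 535, and touching the jaw. Next I release it and press on its rails with the fingers about 22 mm apart, so they clear the window.

servo_tool(plan="0.75 0 0 0 0 0 0;0.75 0 0 0 0 0 0;0.75 0 0 0 0 0 0;0.75 0 0 -0.1 0 0 0;0.75 0 0 -0.12 0 0 0;0.24 -0.01 0 0 0 0 0;0.24 0 0 0 0 0 0;0.24 0 0 0 0 0 0;0.24 0 0 0 0 0 0;0.24 0 0 0 0 0 0;0.24 0 0 0 0 0 0;0.24 0 0 0 0 0 0;0.24 0 0 0.06 0 0 0;0.24 0 0 0.04 0 0 0;0.24 0 0 0.03 0 0 0;0.24 0 0 0.02 0 0 0;0.24 0 0 0 0 0 0")

```text
time_s: 18.62
position: [0.4896, -0.0299, 0.0804]
tcp_rot: [-0.0, 0.996, 0.09, -0.001]
force: [0.3, -0.1, 0.4]
grip_width: 0.0223
gripper_force: 0.0
```

servo_tool(plan="0.24 0 0 0.02 0 0 0;0.24 0 0 0.015 0 0 0;0.24 0 0 0.015 0 0 0;0.24 0 0 0.015 0 0 0;0.24 0 0 0.01 0 0 0;0.24 0 0 0 0 0 0")

```text
time_s: 19.12
position: [0.4904, -0.03, 0.0664]
tcp_rot: [0.0, 0.996, 0.09, 0.0]
force: [0.9, -0.4, 2.2]
grip_width: 0.022
gripper_force: 1.2
```

servo_tool(plan="0.24 0 0 0.008 0 0 0;0.24 0 0 0.006 0 0 0;0.24 0 0 0.005 0 0 0;0.24 0 0 0 0 0 0")

```text
time_s: 19.45
position: [0.4906, -0.03, 0.0659]
tcp_rot: [0.0, 0.996, 0.09, 0.001]
force: [-17.3, -0.7, 57.4]
grip_width: 0.0215
gripper_force: 28.5
```

servo_tool(plan="0.24 0 0 -0.08 0 0 0;0.24 0 0 -0.2 0 0 0;0.24 0 0 -0.2 0 0 0;0.24 0 0 -0.2 0 0 0;0.24 0 0 -0.2 0 0 0;0.24 0 0 -0.14 0 0 0;0.24 0 0 0 0 0 0;0.24 0 0 0 0 0 0")

```text
time_s: 20.12
position: [0.4911, -0.0299, 0.268]
tcp_rot: [0.0, 0.996, 0.09, 0.002]
force: [-1.1, 0.4, -0.9]
grip_width: 0.0218
gripper_force: 0.0
```

```bash
python3 - <<'E'
from h import *
c=snap('wrist','w11');s=state();print(s['time_s'],s['position'],s['force'])
m,st,ce=mask(c,(5,150,70),(28,255,255),(270,100,380,290)); print(rect(c,m,.066),st)
a=np.radians(10.25);Q=np.array([[np.cos(a),np.sin(a)],[-np.sin(a),np.cos(a)]])
k=cv2.findContours(m,cv2.RETR_CCOMP,cv2.CHAIN_APPROX_NONE)
for cn in k[0]:
    if len(cn)<40: continue
    P=np.array([Q@(onz(c,*q,.066)[:2]-[.4904,-.0303])*1e3 for q in cn[:,0]],np.float32)
    print(cv2.minAreaRect(P)); 
    # width at +x and -x ends
    for sel in ((-45,-25),(25,43)):
        q=P[(P[:,0]>sel[0])&(P[:,0]<sel[1])]
        if len(q)>10: print(sel,'left',np.median(q[q[:,1]>0,1]),'right',np.median(q[q[:,1]<0,1]))
# plate
R=((0,150,150),(180,255,255))
go([.47,-.255,.30],0.)
E
```

```text
20.1667 [ 0.4900873  -0.02995021  0.26637389] [-0.50937267  0.10660207  0.40020966]
((491.22308349609375, -30.69287109375), (98.4884262084961, 60.227291107177734), 10.284446716308594) [ 291  158   65  101 5507]
((0.7399101257324219, -0.5331802368164062), (98.48831939697266, 60.22732925415039), 0.03466719016432762)
(-45, -25) left 29.147467 right -29.71107
(25, 43) left 29.374952 right -29.896593
((2.4295883178710938, -0.5972566604614258), (35.40695571899414, 21.419200897216797), 0.038089923560619354)
rows 6 each [-0.05    0.1815 -0.028 ] total [-0.2999  1.0892 -0.1681]
turn total [ 1.000e-03 -4.000e-03  2.246e+00]
```

servo_tool(plan="0.8 -0.04 0.15 -0.03 0 0 0;0.8 -0.04 0.19 -0.03 0 0 0;0.8 -0.04 0.19 -0.03 0 0 0;0.8 -0.04 0.19 -0.03 0 0 0;0.8 -0.04 0.19 -0.03 0 0 0;0.8 -0.04 0.18 -0.02 0 0 0.75;0.8 0 0 0 0 0 0.75;0.8 0 0 0 0 0 0.75;0.8 0 0 0 0 0 0;0.8 0 0 0 0 0 0")

```text
time_s: 21.0
position: [0.4813, -0.2525, 0.2988]
tcp_rot: [-0.001, 1.0, 0.001, -0.001]
force: [0.4, -0.3, 0.0]
grip_width: 0.0733
gripper_force: 0.0
```

```bash
python3 - <<'E'
from h import *
c=snap('wrist','w12');s=state();print(s['time_s'],s['position'],s['tcp_rot'])
h=cv2.cvtColor(c['image'],cv2.COLOR_BGR2HSV);m=((h[...,0]<8)|(h[...,0]>170))&(h[...,1]>170)&(h[...,2]>170)
n,l,st,ce=cv2.connectedComponentsWithStats(m.astype(np.uint8)); print([(st[i].tolist(),ce[i].round(1).tolist()) for i in range(1,n) if st[i,4]>200])
E
```

```text
21.05 [ 0.48153326 -0.25231323  0.29916494] [-4.81637440e-04  9.99998356e-01  1.33730086e-03 -1.12614120e-03]
[([305, 90, 35, 42, 1354], [322.6, 110.3]), ([612, 99, 28, 32, 744], [625.9, 114.4]), ([104, 173, 20, 37, 357], [113.3, 190.9])]
```

View pics/w12.png

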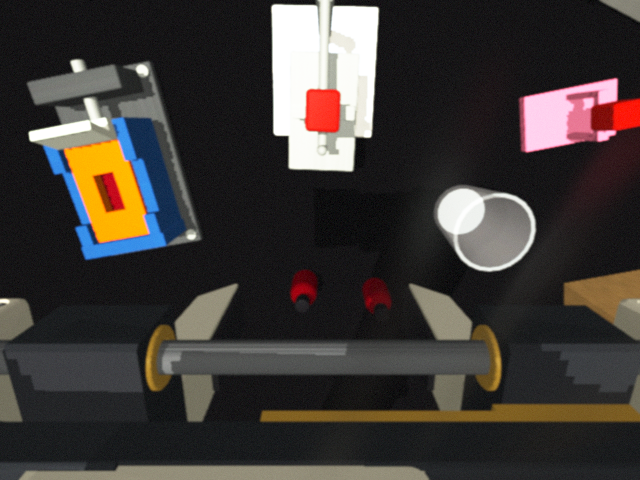

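The red grip is at (322,110), with the hook arm running through the plate up to the post at the top edge and the tip at (322,150). The nest with the seated spacer is at left, and the varnish bottles are at (304,290) and (377,295).

```bash
python3 - <<'E'
from h import *
c=load('w12')
h=cv2.cvtColor(c['image'],cv2.COLOR_BGR2HSV);m=(((h[...,0]<8)|(h[...,0]>170))&(h[...,1]>150)&(h[...,2]>120)).astype(np.uint8)
m[:85]=0;m[140:]=0;m[:,:295]=0;m[:,350:]=0
r=rect(c,m,.186);print(r)
for v in range(88,136,4):
    u=np.flatnonzero(m[v]); print(v,u[[0,-1]] if len(u) else '',h[v,322,2],end=' | ')
top=[onz(c,u,90-.5,.186) for u in(305,340)];print('\nfar edge',top)
# columns edge fit for yaw
L=[];
for v in range(95,126):
    u=np.flatnonzero(m[v]); L.append([onz(c,u[0]-.5,v,.186)[:2],onz(c,u[-1]+.5,v,.186)[:2]])
L=np.array(L)
for k in(0,1): print('yaw',np.degrees(np.arctan(np.polyfit(L[:,k,0],L[:,k,1],1)[0])),L[:,k,1].mean())
# hook arm: bright centre per row at z .140
g=c['image'].max(2).astype(float)
print(g[20,310:340].astype(int).tolist(),g[60,310:340].astype(int).tolist())
# height by two views
T=load('top0');S=load('side0')
s1=(322.5,(90+128)/2)
ht=cv2.cvtColor(T['image'],cv2.COLOR_BGR2HSV);mt=mask(T,(0,150,150),(180,255,255),(388,225,418,255));print(tri(T,mt[2],c,s1))
# plate edges at z=.1: gray columns
for v in (145,155,162): print(v,[int(x) for x in np.flatnonzero(g[v]>60) if 270<x<380][::1][:1],[int(x) for x in np.flatnonzero(g[v]>60) if 270<x<380][-1:])
for u in(300,345): print(u,[onz(c,u,np.flatnonzero(g[140:190,u]>60).max()+140.5,.1)])
E
```

```text
((568.8823852539062, -252.4335479736328), (26.67740249633789, 23.013322830200195), 0.10771634429693222)
88  249 | 92 [307 338] 255 | 96 [307 339] 255 | 100 [307 339] 255 | 104 [307 339] 255 | 108 [306 339] 255 | 112 [306 339] 255 | 116 [306 339] 255 | 120 [305 338] 255 | 124 [306 338] 255 | 128 [307 338] 254 | 132  165 | 
far edge [array([ 0.58189198, -0.24119161,  0.186     ]), array([ 0.58193545, -0.26433919,  0.186     ])]
yaw -4.364397877095691 -0.2415194327346179
yaw -0.9946172495385117 -0.26407123330734067
[255, 255, 255, 255, 255, 255, 255, 255, 198, 183, 224, 240, 246, 251, 252, 250, 243, 234, 213, 161, 116, 178, 252, 255, 255, 255, 255, 255, 255, 255] [254, 254, 254, 254, 254, 254, 254, 253, 246, 236, 238, 245, 251, 252, 251, 245, 234, 215, 181, 171, 172, 178, 181, 173, 178, 181, 208, 243, 252, 253]
(array([ 0.56940793, -0.25291525,  0.18221242]), np.float64(0.000910966480204829))
145 [288] [355]
155 [288] [354]
162 [288] [354]
300 [array([ 0.5192639 , -0.23181475,  0.1       ])]
345 [array([ 0.5175124 , -0.27358618,  0.1       ])]
```

servo_tool(plan="0.8 0.15 0 0 0 0 0;0.8 0.15 -0.002 0 0 0 0;0.8 0.137 0 0 0 0 0.36;0.8 0 0 0.1 0 0 0;0.8 0 0 0.2 0 0 0;0.8 0 0 0.2 0 0 0;0.8 0 0 0.12 0 0 0;0.8 0 0 0.07 0 0 0;0.8 0 0 0.025 0 0 0;0.8 0 0 0 0 0 0")

```text
time_s: 21.88
position: [0.5685, -0.2518, 0.1559]
tcp_rot: [-0.001, 1.0, -0.014, -0.001]
force: [0.0, 0.7, 1.6]
grip_width: 0.0736
gripper_force: 0.0
```

```bash
python3 - <<'E'
from h import *
s=state();print(s['time_s'],s['position'],s['force'],s['tcp_rot'])
go([.569,-.252,.156],-1.5)
E
```

```text
21.8833 [ 0.56852338 -0.25177057  0.15590471] [0.04508703 0.66173312 1.57424245] [-5.42933467e-04  9.99907379e-01 -1.35231390e-02 -1.43671247e-03]
rows 1 each [ 0.0024  0.0011 -0.0005] total [ 0.0024  0.0011 -0.0005]
turn total [-0.013  0.036 -0.011]
```

servo_tool(plan="0.1 0 0 0 0 0 0;0.1 0 0 0 0 0 0;0.1 0 0 0 0 0 0;0.1 0 0 0 0 0 0;0.1 0 0 0 0 0 0;0.1 0 0 0 0 0 0;0.1 0 0 0 0 0 0;0.1 0 0 0 0 0 0;0.1 0 0 0 0 0 0;0.1 0 0 0 0 0 0", newtons=45)

```text
time_s: 22.72
position: [0.5694, -0.2525, 0.1576]
tcp_rot: [-0.0, 1.0, -0.014, 0.0]
force: [-0.7, 1.5, 1.8]
grip_width: 0.0237
gripper_force: 44.9
```

servo_tool(plan="0.1 0 0 -0.03 0 0 0;0.1 0 0 -0.05 0 0 0;0.1 0 0 -0.04 0 0 0;0.1 0 0 -0.01 0 0 0;0.1 0 0 0 0 0 0")

```text
time_s: 23.13
position: [0.5699, -0.2529, 0.1848]
tcp_rot: [0.0, 1.0, -0.015, 0.001]
force: [0.8, 0.3, -3.9]
grip_width: 0.0241
gripper_force: 44.9
```

servo_tool(plan="0.1 -0.05 0 0 0 0 0;0.1 -0.08 0 0 0 0 0;0.1 -0.1 0 0 0 0 0;0.1 -0.1 0 0 0 0 0;0.1 -0.07 0 0 0 0 0;0.1 0 0 -0.1 0 0 0;0.1 0 0 -0.2 0 0 0;0.1 0 0 -0.2 0 0 0;0.1 0 0 -0.1 0 0 -0.8;0.1 0 0 0 0 0 -0.8;0.1 0 0 0 0 0 -0.95;0.1 0 0 0 0 0 0;0.1 0 0 0 0 0 0")

```text
time_s: 24.22
position: [0.4884, -0.2502, 0.3029]
tcp_rot: [-0.0, 0.996, 0.086, -0.001]
force: [0.3, -0.4, -3.4]
grip_width: 0.0236
gripper_force: 45.0
```

```bash
python3 - <<'E'
from h import *
c=snap('wrist','w13');s=state();R=rot();p=s['position'];print(s['time_s'],p,s['force'],s['grip_width'],R[:,2])
g=c['image'].max(2).astype(int)
print(g[150:330:3,300].tolist()); print(g[215,220:430:3].tolist())
h=cv2.cvtColor(c['image'],cv2.COLOR_BGR2HSV);m=((h[...,0]<8)|(h[...,0]>170))&(h[...,1]>150)&(h[...,2]>90)
n,l,st,ce=cv2.connectedComponentsWithStats(m.astype(np.uint8)); print([st[i].tolist() for i in range(1,n) if st[i,4]>200])
go([.4928,-.0297,.30],10.25)
E
```

```text
24.2667 [ 0.48850767 -0.25026946  0.30290769] [ 0.34633073  0.14899236 -2.46916161] 0.02363057505006782 [-1.13678464e-03  3.60954634e-04 -9.99999289e-01]
[22, 17, 26, 15, 19, 17, 10, 20, 21, 100, 229, 244, 246, 245, 245, 245, 244, 244, 245, 244, 243, 244, 244, 243, 245, 243, 241, 152, 149, 154, 152, 156, 150, 153, 150, 150, 150, 152, 152, 148, 147, 154, 125, 108, 114, 111, 118, 115, 116, 115, 120, 127, 150, 166, 177, 173, 178, 172, 172, 176]
[24, 17, 22, 17, 21, 20, 24, 17, 20, 23, 19, 23, 23, 20, 15, 23, 22, 134, 244, 243, 244, 244, 242, 244, 243, 245, 244, 245, 243, 245, 244, 242, 240, 242, 242, 242, 239, 244, 239, 239, 240, 242, 241, 241, 241, 239, 241, 240, 242, 241, 241, 174, 11, 17, 20, 19, 21, 22, 21, 22, 29, 27, 29, 35, 31, 35, 37, 40, 37, 40]
[[106, 144, 19, 37, 502], [586, 159, 54, 31, 1368], [293, 276, 61, 64, 3661]]
rows 6 each [ 0.035  -0.1805  0.0025] total [ 0.2099 -1.0829  0.0149]
turn total [-0.007  0.013 -0.086]
```

View pics/w13.png

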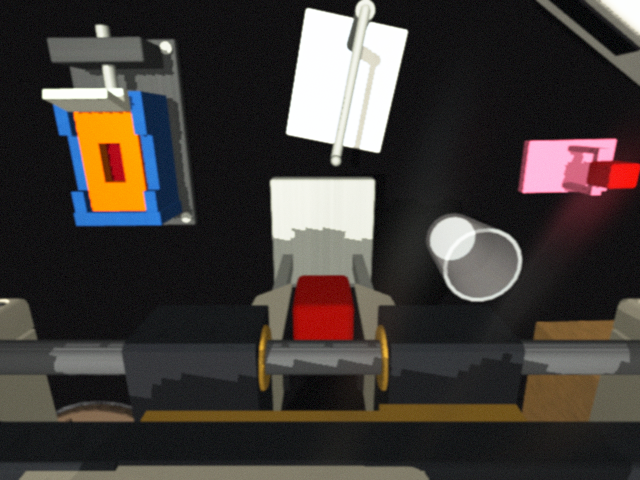

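The plate is free of the hook and square in the grip, with its front edge at row 178, columns 271-375. The stand stays at (345,80).

```bash
python3 - <<'E'
from h import *
c=load('w13');R=rot();p=state()['position'];g=c['image'].max(2).astype(int)
for u in(280,300,320,340,365):
    d=np.diff(g[165:190,u]);v=165+np.argmax(d)+.5; print(u,v,(R.T@(onz(c,u,v,p[2]-.058)-p)).round(4))
for r in(185,200,215,225):
    d=np.diff(g[r,255:390]);e=[255+np.argmax(d)+.5,255+np.argmin(d)+.5]; print(r,e,[(R.T@(onz(c,u,r,p[2]-.058)-p)).round(4)[1] for u in e])
E
```

```text
280 178.5 [ 0.0496 -0.0236  0.058 ]
300 178.5 [ 0.0496 -0.0123  0.058 ]
320 178.5 [ 0.0496 -0.001   0.0579]
340 178.5 [0.0496 0.0103 0.0579]
365 178.5 [0.0496 0.0244 0.0579]
185 [np.float64(269.5), np.float64(374.5)] [np.float64(-0.0296), np.float64(0.0299)]
200 [np.float64(270.5), np.float64(374.5)] [np.float64(-0.0294), np.float64(0.0302)]
215 [np.float64(270.5), np.float64(373.5)] [np.float64(-0.0298), np.float64(0.03)]
225 [np.float64(271.5), np.float64(373.5)] [np.float64(-0.0294), np.float64(0.0303)]
```

servo_tool(plan="0.1 0.03 -0.14 0 0 0.01 -0.086;0.1 0.037 -0.19 0 0 0 0;0.1 0.037 -0.19 0 0 0 0;0.1 0.037 -0.19 0 0 0 0;0.1 0.037 -0.19 0 0 0 0;0.1 0.037 -0.18 0 0 0 0;0.1 0 0 0.1 0 0 0;0.1 0 0 0.2 0 0 0;0.1 0 0 0.19 0 0 0;0.1 0 0 0.1 0 0 0;0.1 0 0 0 0 0 0;0.1 0 0 0 0 0 0;0.1 0 0 0 0 0 0")

```text
time_s: 25.35
position: [0.4938, -0.0301, 0.1869]
tcp_rot: [0.0, 0.996, 0.09, 0.001]
force: [0.8, -0.1, -2.7]
grip_width: 0.0232
gripper_force: 45.0
```

```bash
python3 - <<'E'
from h import *
s=state();R=rot();p=s['position'];print(s['time_s'],p,s['force'],R[:,2])
go([.4940,-.0296,.148],10.25)
E
```

```text
25.35 [ 0.4938352  -0.03012138  0.1868917 ] [ 0.79324935 -0.08998483 -2.73079458] [ 2.66808789e-03  1.62715406e-04 -9.99996427e-01]
rows 1 each [ 0.0008 -0.0025  0.1945] total [ 0.0008 -0.0025  0.1945]
turn total [ 0.004 -0.033  0.023]
```

servo_tool(plan="0.1 0.001 -0.0025 0.04 0 -0.02 0;0.1 0 0 0.06 0 0 0.02;0.1 0 0 0.05 0 0 0;0.1 0 0 0.03 0 0 0;0.1 0 0 0.015 0 0 0;0.1 0 0 0 0 0 0;0.1 0 0 0 0 0 0")

```text
time_s: 25.93
position: [0.4923, -0.0297, 0.1463]
tcp_rot: [0.0, 0.996, 0.09, -0.001]
force: [-3.3, -0.4, -5.5]
grip_width: 0.0238
gripper_force: 45.0
```

servo_tool(plan="0.1 0 0 0.015 0 0 0;0.1 0 0 0.015 0 0 0;0.1 0 0 0.01 0 0 0;0.1 0 0 0 0 0 0")

```text
time_s: 26.27
position: [0.4924, -0.0297, 0.1381]
tcp_rot: [0.0, 0.996, 0.09, -0.001]
force: [-4.1, -1.8, -3.9]
grip_width: 0.0238
gripper_force: 45.0
```

servo_tool(plan="0.1 0 0 0.008 0 0 0;0.1 0 0 0.006 0 0 0;0.1 0 0 0.006 0 0 0;0.1 0 0 0 0 0 0")

```text
time_s: 26.6
position: [0.493, -0.0295, 0.1358]
tcp_rot: [0.0, 0.996, 0.09, -0.0]
force: [-11.4, -2.2, 16.8]
grip_width: 0.0233
gripper_force: 45.0
```

servo_tool(plan="0.5 0 0 0 0 0 0;0.5 0 0 0 0 0 0;0.5 0 0 0 0 0 0;0.5 0 0 -0.1 0 0 0;0.5 -0.01 0 -0.12 0 0 0;0 0 0 0 0 0 0;0 0 0 0 0 0 0;0 0 0 0 0 0 0;0 0 0 0 0 0 0;0 0 0 0 0 0 0;0 0 0 0.02 0 0 0;0 0 0 0.02 0 0 0;0 0 0 0.01 0 0 0;0 0 0 0 0 0 0", newtons=20)

```text
time_s: 27.77
position: [0.4905, -0.0299, 0.1676]
tcp_rot: [-0.0, 0.996, 0.09, -0.001]
force: [0.4, 0.8, -0.8]
grip_width: 0.0
gripper_force: 0.0
```

servo_tool(plan="0 0 0 0.01 0 0 0;0 0 0 0.01 0 0 0;0 0 0 0.008 0 0 0;0 0 0 0.005 0 0 0;0 0 0 0 0 0 0")

```text
time_s: 28.18
position: [0.4913, -0.0299, 0.1641]
tcp_rot: [0.0, 0.996, 0.09, 0.0]
force: [-9.7, -0.1, 27.9]
grip_width: 0.0002
gripper_force: 14.0
```

Contact came at 0.1641 m, against 0.164 expected when seated. I'll retreat and check numerically.

servo_tool(plan="0 0 0 -0.05 0 0 0;0 0 0 -0.15 0 0 0;0 0 0 -0.2 0 0 0;0 0 0 -0.2 0 0 0;0 0 0 -0.2 0 0 0;0 -0.1 0 0 0 0 0;0 -0.2 0 0 0 0 0;0 -0.1 0 0 0 0 0;0 0 0 0 0 0 0;0 0 0 0 0 0 0")

```text
time_s: 29.02
position: [0.4118, -0.0445, 0.3225]
tcp_rot: [0.0, 0.996, 0.09, 0.0]
force: [0.6, -0.5, 0.1]
grip_width: 0.0003
gripper_force: 0.0
```

```bash
python3 - <<'E'
from h import *
c=snap('wrist','w14');s=state();print(s['time_s'],s['position'],s['force'])
a=np.radians(10.25);Q=np.array([[np.cos(a),np.sin(a)],[-np.sin(a),np.cos(a)]])
h=cv2.cvtColor(c['image'],cv2.COLOR_BGR2HSV);m=(((h[...,0]<8)|(h[...,0]>170))&(h[...,1]>150)&(h[...,2]>90)).astype(np.uint8)
n,l,st,ce=cv2.connectedComponentsWithStats(m)
for i in range(1,n):
    if st[i,4]>300:
        P=rect(c,(l==i).astype(np.uint8),.164); print(st[i],P,Q@(np.array(P[0])-[491.2,-30.3]))
T=snap('top','t14');S=snap('side','s14')
T0=load('top0');S0=load('side0')
# bystander change check: difference images outside job regions
for A,B,n in((T0,T,'top'),(S0,S,'side')):
    d=cv2.absdiff(A['image'],B['image']).max(2); b=cv2.morphologyEx((d>60).astype(np.uint8),cv2.MORPH_OPEN,np.ones((3,3)))
    k,l,st,ce=cv2.connectedComponentsWithStats(b); print(n,[st[i].tolist() for i in range(1,k) if st[i,4]>25])
mt=mask(T,(0,150,120),(180,255,255),(300,215,350,300)) if 0 else None
for C,bx,nm in((T,(295,225,350,300),'t'),(S,(280,180,380,290),'s')):
    hh=cv2.cvtColor(C['image'],cv2.COLOR_BGR2HSV);q=(((hh[...,0]<8)|(hh[...,0]>170))&(hh[...,1]>150)&(hh[...,2]>120)); z=np.zeros_like(q);z[bx[1]:bx[3],bx[0]:bx[2]]=q[bx[1]:bx[3],bx[0]:bx[2]]
    v,u=np.nonzero(z); print(nm,len(u),u.mean() if len(u) else 0,v.mean() if len(v) else 0)
    if nm=='t': pt=(u.mean(),v.mean())
    else: print(tri(T,pt,S,(u.mean(),v.mean())))
E
```

```text
29.0667 [ 0.41263915 -0.04424849  0.32237809] [-0.51882141  0.02880498  0.48478781]
[308 105  29  35 972] ((490.8225402832031, -30.239961624145508), (25.746536254882812, 22.422279357910156), 10.289925575256348) [-0.36075228  0.12624673]
top [[233, 213, 21, 33, 597], [391, 232, 21, 16, 201], [309, 249, 36, 45, 759], [389, 249, 21, 8, 164], [214, 266, 29, 37, 688], [292, 284, 69, 125, 6203], [581, 382, 59, 98, 3679], [336, 399, 6, 7, 38], [543, 398, 28, 40, 604], [315, 402, 24, 24, 242], [301, 414, 36, 33, 642], [276, 435, 7, 13, 60], [314, 443, 42, 37, 779], [278, 466, 7, 14, 71]]
side [[373, 0, 52, 70, 2956], [531, 0, 22, 28, 380], [591, 0, 22, 122, 843], [517, 29, 36, 57, 875], [505, 67, 14, 6, 75], [520, 67, 6, 7, 32], [373, 70, 42, 22, 739], [525, 85, 8, 11, 77], [537, 96, 11, 11, 75], [373, 101, 6, 7, 34], [368, 112, 43, 50, 1317], [330, 161, 12, 16, 161], [313, 180, 43, 25, 539], [324, 210, 22, 7, 81], [318, 215, 46, 56, 1219], [223, 326, 57, 35, 1335], [298, 346, 61, 56, 2144]]
t 80 322.1875 265.325
s 207 341.768115942029 229.94202898550725
(array([ 0.49079265, -0.02994611,  0.14592728]), np.float64(0.00021808489275533053))
```

```bash
python3 -c "
from cell import job_done; print(job_done())"
```

```text
the job is handed in; nothing more can be done
None
```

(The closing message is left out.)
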